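Lock the floating platform of a book cradle with its tapered pin

TASK

Get the book cradle ready for the ledger: its right-hand platform has drifted sideways, so take the tapered lock pin out of the wooden block, start it in the hole of the platform's tongue and press it fully home, so that the taper draws the platform into line. Then slide the forked keeper all the way in over the pin's collar so that the pin cannot lift. Leave the loupe, the eraser and the bone folder where they are.

Things in the scene. Friction and masses are not known exactly. Their poses are not given: they have to be found in the camera images.
- cradle: The book cradle, fixed; origin on the table under its lock hole. x axis: from its front (nearest the robot) to its back, y to its left, z up. A grey lock block, 90 mm wide, 36 mm high, stands out at the front; the two felt-lined platforms begin 85 mm behind the lock hole and rise outward to about 128 mm above the table. Left one fixed, right one floating sideways (y).
- block_hole (a point): The lock hole of the cradle, fixed: a round hole 13.2 mm wide, 30 mm deep and open below, straight down through the lock block. This point is on its axis in the block's top face, 36 mm above the table, under the tongue. Axes as the cradle's.
- tongue_hole (a point): Hole of the tongue, an aluminium bar 56 mm wide, 28 mm thick, that reaches forward from the right-hand platform over the lock block and moves with it: a round through hole 13.2 mm wide; this point is on its axis in the top face, 64 mm above the table. At the start it is 3.5 to 5.5 mm to the right (-y) of block_hole, so the holes overlap only in part. Axes as the cradle's.
- platform (a joint): Sideways place of the floating right-hand platform with its tongue, in m: 0 = in line (tongue_hole over block_hole), positive = drifted to the right (-y of the cradle); range -0.008 to 0.008. It slides on rods with about 2 N of friction and stays where it is left.
- pin_handle (a point): Middle of the lock pin's handle, on its axis, z up along the pin. Loose, about 0.09 kg, standing in the wooden block. From the top: wooden handle 22 mm thick, 34 mm long (grip it, or press on its top, 17 mm above this point); neck 12 mm thick, 8 long; collar 26 mm wide, 4 thick, its underside 29 mm below this point; shank 58 mm long, its tip 87 mm below this point.
- pin_collar (a point): Centre of the underside of the pin's collar, z up along the pin. The polished shank below it: 36 mm of 12 mm diameter, then a 22 mm taper to a 3 mm tip. When the pin is home the collar lies on the tongue: this point is then at tongue_hole, the pin upright, the handle's top 110 mm above the table. Started, it stands some 10 to 20 mm proud, leaning a little; pressing it home takes up to 10 N.
- pin_block: Wooden tool block in which the lock pin stands at the start, fixed, 66 x 120 x 61 mm (x, y, z), origin at the centre of its underside. The pin is in its middle hole, 13.5 mm wide and 59 mm deep; two empty holes of 9.5 mm are 36 mm to either side along y.
- keeper_tab (a point): Centre of the front face of the keeper's upright steel tab (26 mm wide, 22 high, 4 thick; its top 92.5 mm above the table, this point 83.5). Pushing it in cradle +x slides the keeper along the tongue to the hole. This point is 62 mm in front of the tongue hole when drawn back, 36 mm when fully in. The guides on both sides of the keeper are 73.5 mm above the table.
- keeper (a joint): How far the keeper is slid in, in m: 0 = drawn back, 0.026 = fully in. It is a flat fork 26 mm wide and 3 mm thick with a 15 mm slot, lying 6.5 mm above the tongue, so it passes round the pin's neck and over its collar only when the pin is home. About 1 N of friction; it stays where it is left.
- loupe: A black eyepiece loupe, 40 mm across and 28 mm high, loose on the table; origin at the centre of its underside. To be left where it is.
- eraser: An eraser in a blue card sleeve, 24 x 53 x 13 mm, loose on the table; origin at the centre of its underside. To be left where it is.
- bone_folder: A flat pale bone folder, 23 x 154 x 8 mm, loose on the table; origin at the centre of its underside. To be left where it is.

How it is judged:
On the way:
1. the pin is fully home in both holes, and the platform drawn into line by it, with the keeper still drawn back (z of pin_collar in the frame of tongue_hole below 0.0025 m and horizontal distance between pin_collar and tongue_hole below 0.003 m and value of joint platform between -0.0025 and 0.0025 m and value of joint keeper below 0.012 m), for 0.2 s.
At the end, for the whole second after the job is handed in: The lock pin is home through tongue and block (its collar within 2.5 mm of the tongue's top and 3 mm of the hole's axis, upright within 0.1 rad), the platform is in line within 2.5 mm, and the keeper is slid in at least 23 of its 26 mm, round the neck of the pin (z of pin_collar in the frame of tongue_hole below 0.0025 m and horizontal distance between pin_collar and tongue_hole below 0.003 m and angle between pin_collar's own z axis and vertical below 0.1 rad and value of joint platform between -0.0025 and 0.0025 m and value of joint keeper above 0.023 m); the robot touches nothing.
It fails at once if the loupe is moved by more than 20 mm (distance of loupe from where it was at the start of the episode above 0.02 m).
It fails at once if the eraser is moved by more than 20 mm (distance of eraser from where it was at the start of the episode above 0.02 m).
It fails at once if the bone folder is moved by more than 20 mm (distance of bone_folder from where it was at the start of the episode above 0.02 m).
It also fails if it takes over 58 s, if anything falls off the work surface, if the arm or the gripper's body presses on something with over 40 N, if the wrist force passes 120 N, or if a joint passes its speed limit or range.

ROBOT

A 6-joint arm with a two-finger parallel gripper is mounted at the origin on the work surface; the furniture and walls round the work are solid. World frame = base frame: x ahead of the robot, y to its left, z up, the work surface at z = 0. Lengths are in m, angles in rad, forces in N, time in s.
With the tool pointing down it reaches from about 0.35 to 0.775 m from the base axis. Payload 5.5 kg.
Tool frame: the origin (TCP) lies midway between the tips of the shut fingers; the grasp point (between the pads) lies 19 mm behind it; z points along the fingers, y is the line along which they close (so a half turn about z gives the same grasp; the last joint's range is limited). The gripper opens to 85 mm and grips with 20 to 120 N. Pads are 22 mm wide; open, the fingers measure 114 mm over their backs; the gripper's body (76 mm by 85 mm) begins 54 mm behind the grasp point. The pads swing forward as they close: fully open they stand 13 mm farther back than shut.
Start: joints at [-1.374, 0.313, 0.046, 1.304, 0, 1.431], TCP at [0.19, -0.543, 0.231] pointing down, gripper open.
Joint ranges: [-2.76, 2.76], [-0.86, 1.69], [-1.03, 1.26], [-2.2, 2.34], [-1.47, 1.5], [-3.14, 3.14]. Speed limits (rad/s): [2.57, 2.57, 3.14, 3.14, 3.14, 3.14].

INTERFACE

Orientations are given as a unit quaternion [w, x, y, z].
In Python, from workcell import telemetry, imaging, env gives the robot as it stands. The module is installed in compiled form; this text tells all that it offers.
- The arm moves only by the tool step_arm, never from a script. Its argument "moves" is a list of rows, each a list of 3 entries, a list of its own where there are three numbers: the shift along the tool's x, y, z in mm, then the turn, a rotation vector about the tool's x, y, z in rad, then the finger opening in mm, from 0 to 85.4. A call has 1 to 8 rows; each row is the pose to reach, as a shift and turn from the pose commanded when the call began, along the tool's axes at that moment; what a row does not reach only later rows make up. A row lasts 1/12 s, in which the tool goes at most 41.7 mm and 7.16 degrees, less where a joint would pass 70% of its speed; a pose out of reach is approached as far as the arm can. A call with a gripper value outside its range is refused whole. The fingers move at their own pace and stop on an object; "grip_force" is the grip in N (left out, the last holds). Time passes only in rows, so rows that repeat a pose let the fingers close. It gives the time, the measured TCP pose, the force, the opening and the grip force at its end, in the units of the state.
- telemetry.get_state(): the state, without advancing time (a new reading comes with each control period).
- imaging.read_camera(name): name is "scene" or "top" or "wrist"; returns the picture (420x560x3 uint8, red, green, blue); there is no depth.
- imaging.camera_params(name): a dict with "camera_matrix" (3x3 intrinsics, pixels), "D" ([k1, k2, p1, p2, k3] as OpenCV has them; the pictures are not rectified), "pose" (4x4, takes a point from camera to world coordinates). Camera axes: x right, y up, looking along -z (the intrinsics and any distortion apply to the point x, -y, -z); pixel columns grow to the right and rows downward; lengths in m; the calibration is good to about 2 mm. A picture is of the moment at which its call begins: read the wrist's pose just before it. camera_params takes no time and is no camera call; for the wrist camera it gives the pose at the moment of the call.
- env.hand_in(): hands the job in; it is judged then, once.
The state is a dict: "clock": time; "joint_pos": joint angles; "qvel": joint speeds; "tau": joint torques, N m; "tcp_pos": TCP position; "orientation": TCP orientation; "wrist_force": force on the tool from outside, world axes, zero at the start; "ft_torque": the same for the moment, N m; "finger_gap": finger opening in m; "grip_force": force on a finger pad.
Only numpy, scipy, OpenCV 4.12 (cv2) and the standard library are available. Lean on these libraries where they do the work, as an engineer would, in place of code of your own. Each camera call takes 0.05 s, during which the arm holds its last target. There are 200 camera calls.

## Working session

There is one attempt and no reset: what is moved stays moved. The work goes in short steps, Python scripts to look and compute and a tool call to move; the robot and the scene stay as the last step left them, time stands still between calls to the robot, and variables do not carry over. Pictures are saved under pics/ and viewed, at most 13 in all, crops included, and the job is handed in when it is done.

Besides the shell and the picture viewer there is one more tool, called as name([rows], argument=value, ...), one row to a line, values as JSON. step_arm: Moves the arm, as the interface text tells. Its arguments: {"type":"object","properties":{"moves":{"type":"array"},"grip_force":{"type":"number"}},"required":["moves"]}

```bash
mkdir -p pics; cat > h.py <<'E'
import numpy as np, cv2
from scipy.spatial.transform import Rotation as R
from workcell import telemetry, imaging, env
def snap(n,f):
    P=imaging.camera_params(n); im=imaging.read_camera(n)
    cv2.imwrite('pics/'+f,im[:,:,::-1]); np.savez('pics/'+f+'.npz',K=P['camera_matrix'],D=P['D'],T=P['pose']); return im
def cam(f):
    d=np.load('pics/'+f+'.npz'); return d['K'],d['D'],d['T']
def ray(f,u,v):
    K,D,T=cam(f); p=cv2.undistortPoints(np.array([[[u,v]]],float),K,D)[0,0]
    return T[:3,3],T[:3,:3]@np.array([p[0],-p[1],-1])
def at(f,u,v,z):
    o,d=ray(f,u,v); return o+d*(z-o[2])/d[2]
def proj(f,X):
    K,D,T=cam(f); c=(np.atleast_2d(X)-T[:3,3])@T[:3,:3]; c=c*[1,-1,-1]
    return cv2.projectPoints(c,np.zeros(3),np.zeros(3),K,D)[0][:,0]
def quat():
    s=telemetry.get_state(); q=s['orientation']; return np.array(s['tcp_pos']),R.from_quat([q[1],q[2],q[3],q[0]])
E
python3 - <<'E'
from h import *
a=snap('scene','s0.png');b=snap('top','t0.png')
cv2.imwrite('pics/c0.png',cv2.resize(np.vstack([a,b])[:,:,::-1],None,fx=.7,fy=.7))
print(telemetry.get_state())
for f in('s0.png','t0.png'):print(cam(f)[2].round(3),cam(f)[0].round(0))
E
```

```text
{'clock': 0.1, 'joint_pos': array([-1.37359698e+00,  3.13931456e-01,  4.51105749e-02,  1.30360389e+00,
        2.82261042e-05,  1.43116991e+00]), 'qvel': array([ 0.00192399, -0.00150079,  0.00299279, -0.00018973,  0.00070983,
       -0.00063054]), 'tau': array([ 4.13108995e-03, -4.81724846e+01,  2.99242991e+01,  1.27301647e-02,
       -1.38892965e-04,  1.16434555e-05]), 'tcp_pos': array([ 0.18992967, -0.54225285,  0.2305019 ]), 'orientation': array([-8.14292834e-04,  9.85851713e-01,  1.67617831e-01, -9.32819234e-06]), 'wrist_force': array([-0.17008162, -0.3022222 ,  0.80832561]), 'ft_torque': array([ 0.01296466, -0.01862043,  0.06653192]), 'grip_force': 0.0, 'finger_gap': 0.08501898913551649}
[[-0.908  0.262 -0.329  0.148]
 [-0.42  -0.599  0.682  0.714]
 [-0.018  0.757  0.653  0.764]
 [ 0.     0.     0.     1.   ]] [[481.   0. 279.]
 [  0. 481. 213.]
 [  0.   0.   1.]]
[[ 0.026  0.989 -0.148  0.346]
 [-1.     0.026  0.     0.022]
 [ 0.004  0.148  0.989  0.959]
 [ 0.     0.     0.     1.   ]] [[415.   0. 277.]
 [  0. 415. 202.]
 [  0.   0.   1.]]
```

View pics/s0.png

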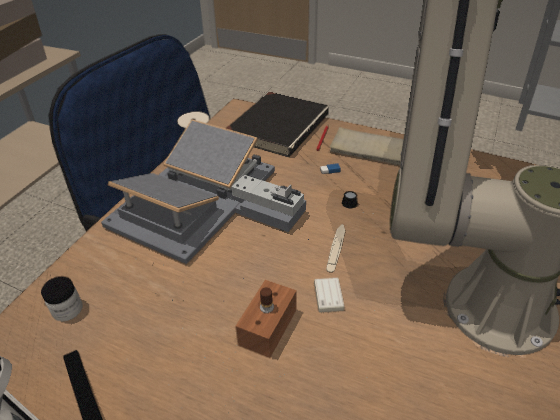

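View pics/t0.png

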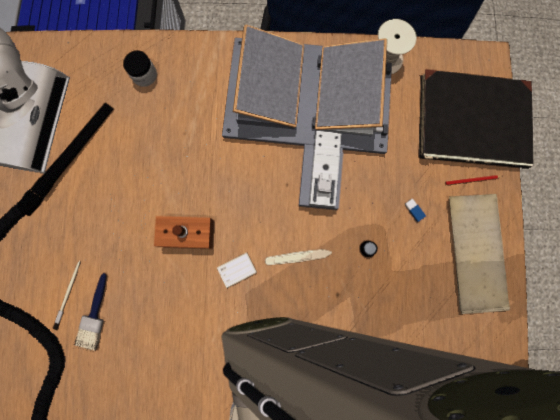

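The scene shows the pin in its block at (266,300) and the lock block at (275,200). In the top view the pin handle is at (180,231), the tongue hole about (325,167) and the keeper tab about (323,190). I'll zoom in.

```bash
python3 - <<'E'
import cv2,numpy as np
s=cv2.imread('pics/s0.png');t=cv2.imread('pics/t0.png')
f=lambda i,x,y,w,h,k:cv2.resize(i[y:y+h,x:x+w],None,fx=k,fy=k,interpolation=cv2.INTER_CUBIC)
a=np.hstack([f(t,290,120,60,100,5)[:, :300],f(t,150,205,70,50,5)[:250].copy() if 0 else np.vstack([f(t,150,205,70,50,5),f(s,232,280,70,50,5)])])
cv2.imwrite('pics/z0.png',a);print(a.shape)
E
```

```text
(500, 650, 3)
```

View pics/z0.png

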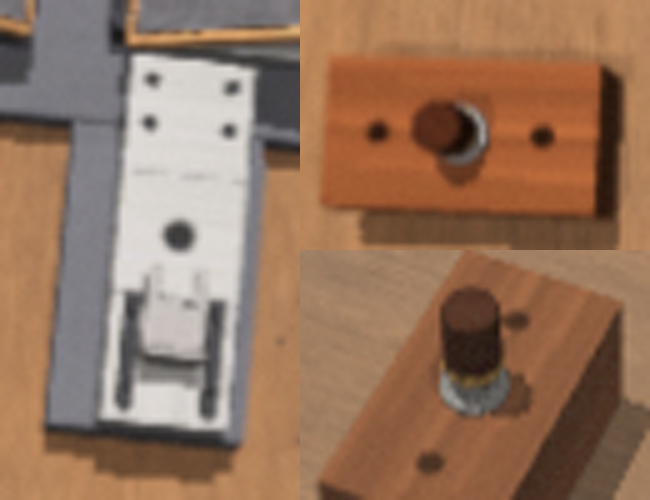

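```bash
python3 - <<'E'
from h import *
t='t0.png';s='s0.png'
print('hole',at(t,325.6,167.2,.064))
for a,b in(((315.6,131.6),(310,203)),((341,133.6),(335.6,206))):
    d=at(t,*a,.064)-at(t,*b,.064);print('yaw tongue',np.arctan2(d[1],d[0]))
A=[at(t,165.4,231.4,.061),at(t,198.4,232.2,.061)];B=[at(s,258,322.6,.061),at(s,275.4,294.2,.061)]
print(A,B,'mid',(A[0]+A[1])/2,(B[0]+B[1])/2)
d=A[0]-A[1];print('yaw block',np.arctan2(-d[0],d[1]),np.linalg.norm(d))
print('handle top',at(t,176.4,230,.107),at(s,266,291.6,.107))
p,r=quat();print(p,r.as_matrix().round(3))
P=imaging.camera_params('wrist')['pose'];print((r.inv().as_matrix()@P[:3,:3]).round(3),r.inv().apply(P[:3,3]-p),imaging.camera_params('wrist')['camera_matrix'])
E
```

```text
hole [ 0.56075753 -0.08297623  0.064     ]
yaw tongue -0.06463602815089203
yaw tongue -0.07092884486793041
[array([0.40935852, 0.26403211, 0.061     ]), array([0.40969364, 0.19160269, 0.061     ])] [array([0.40915982, 0.26601256, 0.061     ]), array([0.40846932, 0.19448086, 0.061     ])] mid [0.40952608 0.2278174  0.061     ] [0.40881457 0.23024671 0.061     ]
yaw block 0.004626835124169634 0.07243019194930217
handle top [0.40967447 0.22887516 0.107     ] [0.40904771 0.22986681 0.107     ]
[ 0.18992967 -0.54225285  0.2305019 ] [[ 0.944  0.33  -0.   ]
 [ 0.33  -0.944  0.002]
 [ 0.    -0.002 -1.   ]]
[[-0.001  0.949  0.316]
 [ 1.     0.001  0.   ]
 [-0.     0.316 -0.949]] [ 0.08072162  0.00038947 -0.14109731] [[294.94676512   0.         279.43849543]
 [  0.         294.94676512 210.5382768 ]
 [  0.           0.           1.        ]]
```

step_arm([
  [[42,-27,0],[0,0,0.05],85],
  [[80,-50,0],[0,0,0.1],85],
  [[115,-72,0],[0,0,0.16],85],
  [[150,-94,0],[0,0,0.21],85],
  [[185,-116,0],[0,0,0.26],85],
  [[220,-138,0],[0,0,0.31],85],
  [[252,-158,0],[0,0,0.36],85],
  [[255,-160,0],[0,0,0.407],85],
])

```text
clock: 0.77
tcp_pos: [0.38, -0.3027, 0.2311]
orientation: [-0.001, 0.999, -0.034, 0.0]
wrist_force: [-0.4, 0.4, 0.3]
finger_gap: 0.0848
grip_force: 0.0
```

step_arm([
  [[22,-30,0],[0,0,0],85],
  [[44,-60,0],[0,0,0],85],
  [[68,-92,0],[0,0,0],85],
  [[92,-125,0],[0,0,0],85],
  [[116,-158,0],[0,0,0],85],
  [[140,-191,0],[0,0,0],85],
  [[160,-218,0],[0,0,0],85],
  [[165,-225,0],[0,0,0],85],
])

```text
clock: 1.43
tcp_pos: [0.5605, -0.0907, 0.2305]
orientation: [-0.001, 0.999, -0.033, 0.0]
wrist_force: [-0.0, -0.7, -0.5]
finger_gap: 0.0847
grip_force: 0.0
```

step_arm([
  [[0,0,0],[0,0,0],85],
])

```text
clock: 1.52
tcp_pos: [0.5591, -0.0924, 0.2305]
orientation: [-0.0, 0.999, -0.033, -0.001]
wrist_force: [0.8, -0.6, -0.1]
finger_gap: 0.0851
grip_force: 0.0
```

```bash
python3 - <<'E'
from h import *
a=snap('wrist','w0.png');print(quat()[0]);print(proj('w0.png',[.561,-.083,.064]))
u,v=proj('w0.png',[.561,-.083,.064])[0].astype(int)
x=max(0,u-130);y=max(0,v-130)
c=a[y:y+200,x:x+260];print(x,y)
cv2.imwrite('pics/w0z.png',cv2.resize(c,None,fx=3,fy=3,interpolation=cv2.INTER_CUBIC)[:,:,::-1])
E
```

```text
[ 0.55808433 -0.09379604  0.23052345]
[[270.09727431 190.29709858]]
140 60
```

View pics/w0z.png

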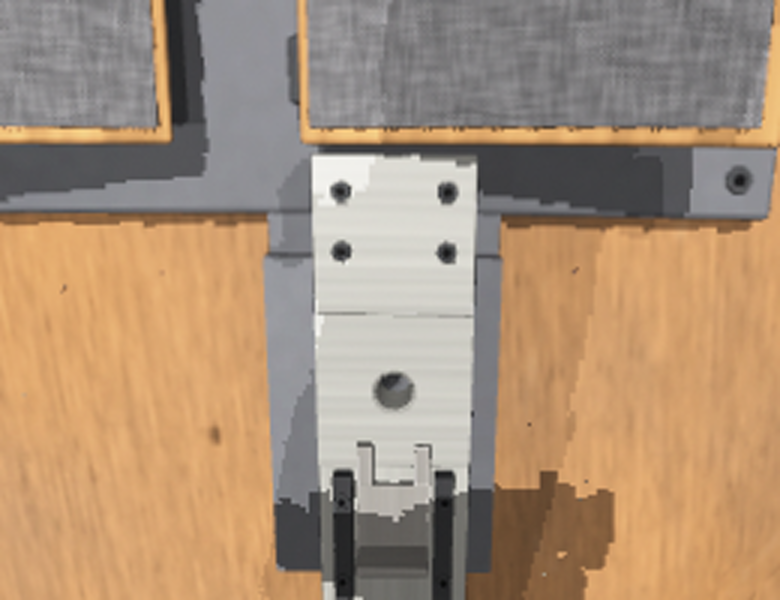

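```bash
python3 - <<'E'
from h import *
w='w0.png'; q=lambda u,v,z:at(w,140+u/3,60+v/3,z)
h=q(394,389,.064);print('hole',h)
L=[q(264,258,.036),q(277,570,.036)];Rr=[q(500,258,.036),q(490,570,.036)]
for a in(L,Rr):
    d=a[0]-a[1];print('yaw',np.arctan2(d[1],d[0]))
    print('y at hole',a[1]+d*(h[0]-a[1][0])/d[0])
d1=q(342,191,.064)-q(341,252,.064);d2=q(448,191,.064)-q(447,252,.064);print([np.arctan2(d[1],d[0]) for d in(d1,d2)])
for a,b in(((313,160),(323,590)),((477,160),(465,590))):
    d=q(*a,.064)-q(*b,.064);print('tongue yaw',np.arctan2(d[1],d[0]))
p,r=quat();M=r.as_matrix()
t=np.array([.4093,.2293,.074]);print(p,(r.inv().apply(t-p)*1000).round(1),r.as_rotvec(),M.round(4))
E
```

```text
hole [ 0.56160709 -0.08437826  0.064     ]
yaw -0.07911253167761818
y at hole [ 0.56160709 -0.0346843   0.036     ]
yaw -0.07069973959874036
y at hole [ 0.56160709 -0.12353606  0.036     ]
[np.float64(-0.108712536267919), np.float64(-0.07426223499925402)]
tongue yaw -0.07924946761487148
tongue yaw -0.07582932318305172
[ 0.55808433 -0.09379604  0.23052345] [-170.1 -312.3  156.7] [ 3.13966434e+00 -1.06569265e-01 -2.57423284e-03] [[ 9.977e-01 -6.780e-02 -1.600e-03]
 [-6.780e-02 -9.977e-01 -1.000e-04]
 [-1.600e-03  2.000e-04 -1.000e+00]]
```

step_arm([
  [[-19,-35,0],[0,0,0],85],
  [[-38,-70,0],[0,0,0],85],
  [[-57,-105,0],[0,0,0],85],
  [[-77,-141,0],[0,0,0],85],
  [[-96,-177,0],[0,0,0],85],
  [[-116,-213,0],[0,0,0],85],
  [[-136,-249,5],[0,0,0],85],
  [[-155,-283,15],[0,0,0],85],
])

```text
clock: 2.23
tcp_pos: [0.4398, 0.0782, 0.2251]
orientation: [-0.015, 1.0, -0.011, 0.0]
wrist_force: [0.3, -0.1, 0.4]
finger_gap: 0.0849
grip_force: 0.0
```

step_arm([
  [[-13,-25,20],[0,0,0],85],
  [[-16,-30,40],[0,0,0],85],
  [[-16,-30,50],[0,0,0],85],
  [[-16,-30,50],[0,0,0],85],
  [[-16,-30,50],[0,0,0],85],
])

```text
clock: 2.65
tcp_pos: [0.4256, 0.0918, 0.1758]
orientation: [-0.022, 1.0, -0.001, -0.001]
wrist_force: [-0.5, 0.5, 0.8]
finger_gap: 0.0853
grip_force: 0.0
```

```bash
python3 - <<'E'
from h import *
a=snap('wrist','w1.png');p,r=quat();print(p,(r.inv().apply(np.array([.4093,.2293,.074])-p)*1000).round(1),proj('w1.png',[[.4093,.2293,.107]]))
E
```

```text
[0.42639486 0.09198319 0.17637993] [ -17.4 -132.6  108.4] [[113.98237992 240.40890179]]
```

View pics/w1.png

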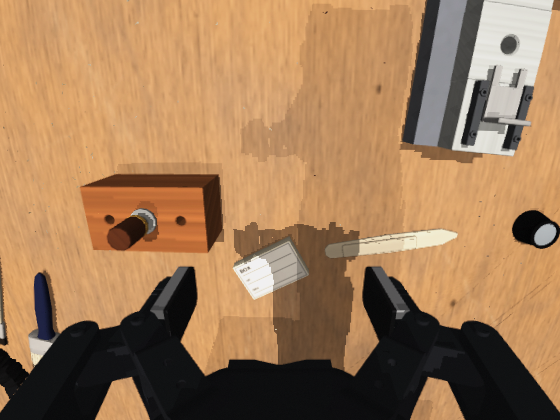

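```bash
cat >> h.py <<'E'
def go(x,y,z,yaw=-.072,tilt=None):
    p,r=quat(); t=R.from_euler('z',yaw)*R.from_matrix(np.diag([1,-1,-1.]))
    print('pos',p.round(4),'shift mm',(r.inv().apply(np.array([x,y,z])-p)*1000).round(1),'turn',(r.inv()*t).as_rotvec().round(3))
E
python3 -c "
from h import *
go(.4093,.2293,.15)"
```

```text
pos [0.4264 0.092  0.1764] shift mm [ -17.4 -136.    32.5] turn [-0.045  0.002  0.07 ]
```

step_arm([
  [[-2,-20,2],[-0.02,0,0.02],85],
  [[-5,-42,6],[-0.045,0.002,0.04],85],
  [[-8,-64,12],[-0.045,0.002,0.07],85],
  [[-11,-86,18],[-0.045,0.002,0.07],85],
  [[-14,-108,24],[-0.045,0.002,0.07],85],
  [[-17,-128,30],[-0.045,0.002,0.07],85],
  [[-17,-136,32],[-0.045,0.002,0.07],85],
  [[-17,-136,32],[-0.045,0.002,0.07],85],
])

```text
clock: 3.37
tcp_pos: [0.4079, 0.0802, 0.1544]
orientation: [-0.017, 1.0, -0.011, -0.001]
wrist_force: [-0.8, 0.3, 0.0]
finger_gap: 0.0855
grip_force: 0.0
```

step_arm([
  [[0,0,0],[0,0,0],85],
  [[0,0,0],[0,0,0],85],
  [[0,0,0],[0,0,0],85],
])

```text
clock: 3.62
tcp_pos: [0.4085, 0.0804, 0.1549]
orientation: [-0.017, 1.0, -0.011, -0.0]
wrist_force: [0.5, -0.1, -0.1]
finger_gap: 0.0851
grip_force: 0.0
```

```bash
python3 - <<'E'
from h import *
a=snap('wrist','w2.png');go(.4093,.2293,.074);print(proj('w2.png',[[.4093,.2293,.107],[.4093,.2293,.065]]))
E
```

```text
pos [0.4086 0.0804 0.1549] shift mm [  -2.6 -146.1   85.8] turn [-0.033  0.002  0.049]
[[ 78.06005249 235.0939758 ]
 [110.15604235 216.00338066]]
```

View pics/w2.png

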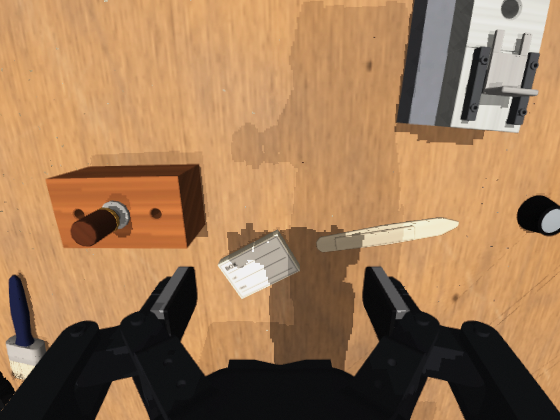

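```bash
python3 -c "
from h import *
print(telemetry.get_state()['joint_pos'].round(3))"
```

```text
[-0.023  0.046 -0.475  1.05   0.033  3.141]
```

```bash
python3 -c "
from h import *
go(.4093,.2293,.15,yaw=.5)"
```

```text
pos [0.4086 0.0804 0.1549] shift mm [  -2.6 -148.7    9.9] turn [-0.033 -0.008 -0.522]
```

step_arm([
  [[0,-18,1],[-0.005,0,-0.08],85],
  [[-1,-38,2],[-0.01,0,-0.18],85],
  [[-1,-60,4],[-0.02,-0.004,-0.28],85],
  [[-2,-84,6],[-0.03,-0.008,-0.38],85],
  [[-3,-110,8],[-0.033,-0.008,-0.48],85],
  [[-3,-136,9],[-0.033,-0.008,-0.522],85],
  [[-3,-149,10],[-0.033,-0.008,-0.522],85],
  [[-3,-149,10],[-0.033,-0.008,-0.522],85],
])

```text
clock: 4.33
tcp_pos: [0.409, 0.232, 0.1498]
orientation: [-0.0, 0.969, 0.249, 0.0]
wrist_force: [0.6, -0.1, 0.4]
finger_gap: 0.0849
grip_force: 0.0
```

step_arm([
  [[0,0,0],[0,0,0],85],
  [[0,0,0],[0,0,0],85],
  [[0,0,0],[0,0,0],85],
])

```text
clock: 4.58
tcp_pos: [0.4087, 0.2288, 0.1497]
orientation: [0.0, 0.969, 0.247, -0.0]
wrist_force: [-0.3, -0.2, -0.3]
finger_gap: 0.0851
grip_force: 0.0
```

```bash
python3 - <<'E'
from h import *
a=snap('wrist','w3.png');go(.4093,.2293,.074,yaw=.5);u,v=proj('w3.png',[[.4093,.2293,.107],[.4093,.2293,.065]]).astype(int)
c=a[:, :, ::-1].copy();cv2.circle(c,u.tolist(),3,(0,255,0),1);cv2.circle(c,v.tolist(),3,(255,255,0),1);print(u,v)
cv2.imwrite('pics/w3c.png',c)
E
```

```text
pos [0.4087 0.2287 0.1498] shift mm [ 0.8 -0.2 75.8] turn [ 0.     0.001 -0.002]
[278 236] [278 215]
```

View pics/w3c.png

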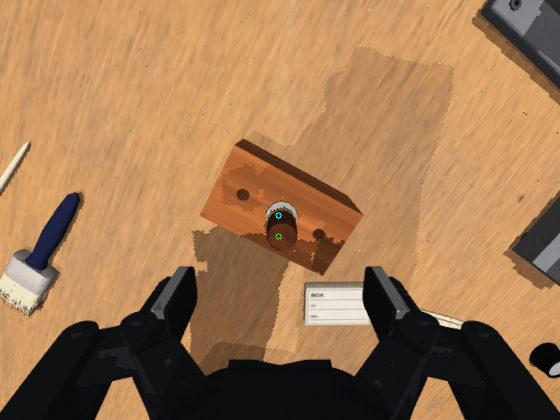

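step_arm([
  [[1,2,20],[0,0,0],85],
  [[1,2.5,40],[0,0,0],85],
  [[1,2.5,58],[0,0,0],85],
  [[1,2.5,70],[0,0,0],85],
  [[1,2.5,75],[0,0,0],85],
  [[1,2.5,75],[0,0,0],85],
  [[1,2.5,75],[0,0,0],40],
  [[1,2.5,75],[0,0,0],40],
], grip_force=20)

```text
clock: 5.3
tcp_pos: [0.4115, 0.2278, 0.0757]
orientation: [0.0, 0.969, 0.247, 0.001]
wrist_force: [-0.1, 0.1, 0.1]
finger_gap: 0.0635
grip_force: 0.0
```

step_arm([
  [[0,0,0],[0,0,0],28],
  [[0,0,0],[0,0,0],15],
  [[0,0,0],[0,0,0],15],
  [[0,0,0],[0,0,0],15],
  [[0,0,0],[0,0,0],15],
  [[0,0,0],[0,0,0],15],
])

```text
clock: 5.8
tcp_pos: [0.4111, 0.2281, 0.0753]
orientation: [0.0, 0.969, 0.247, 0.0]
wrist_force: [-0.7, 1.4, 5.2]
finger_gap: 0.0214
grip_force: 21.0
```

step_arm([
  [[0,0,0],[0,0,0],10],
  [[0,0,0],[0,0,0],10],
  [[0,0,-6],[0,0,0],10],
  [[0,0,-16],[0,0,0],10],
  [[0,0,-32],[0,0,0],10],
  [[0,0,-52],[0,0,0],10],
  [[0,0,-74],[0,0,0],10],
  [[0,0,-96],[0,0,0],10],
], grip_force=60)

```text
clock: 6.47
tcp_pos: [0.4101, 0.2276, 0.1713]
orientation: [0.0, 0.969, 0.247, -0.001]
wrist_force: [-0.3, 0.5, -0.9]
finger_gap: 0.0201
grip_force: 58.8
```

step_arm([
  [[0,0,-16],[0,0,0],10],
  [[0,0,-20],[0,0,0],10],
  [[0,0,-20],[0,0,0],10],
])

```text
clock: 6.72
tcp_pos: [0.4115, 0.2281, 0.1917]
orientation: [0.0, 0.969, 0.247, 0.001]
wrist_force: [0.1, 0.2, -1.0]
finger_gap: 0.0205
grip_force: 58.8
```

```bash
python3 - <<'E'
from h import *
go(.50,.0,.195,yaw=.2);go(.5614,-.083,.195,yaw=-.072)
E
```

```text
pos [0.4115 0.2281 0.1917] shift mm [-31.5 242.6  -3.2] turn [ 0.    -0.002  0.299]
pos [0.4115 0.2281 0.1917] shift mm [-17.4 344.9  -3.1] turn [ 0.    -0.002  0.571]
```

step_arm([
  [[-2,30,0],[0,0,0.04],10],
  [[-5,64,0],[0,0,0.08],10],
  [[-9,100,-1],[0,0,0.13],10],
  [[-15,136,-2],[0,0,0.18],10],
  [[-20,172,-3],[0,0,0.23],10],
  [[-26,208,-3],[0,-0.002,0.27],10],
  [[-31,242,-3],[0,-0.002,0.3],10],
  [[-28,272,-3],[0,-0.002,0.36],10],
])

```text
clock: 7.38
tcp_pos: [0.5151, -0.0266, 0.1919]
orientation: [0.0, 0.998, 0.068, -0.003]
wrist_force: [-0.4, 0.8, -0.3]
finger_gap: 0.0203
grip_force: 58.9
```

```bash
python3 - <<'E'
from h import *
go(.5614,-.083,.195,yaw=-.072)
E
```

```text
pos [ 0.5151 -0.0266  0.1919] shift mm [38.2 62.2 -3.3] turn [0.001 0.006 0.208]
```

step_arm([
  [[15,25,-2],[0,0.003,0.07],10],
  [[30,48,-3],[0,0.006,0.14],10],
  [[38,60,-3],[0,0.006,0.2],10],
  [[38,61,-3],[0,0.006,0.208],10],
  [[38,61,-3],[0,0.006,0.208],10],
  [[38,61,-3],[0,0.006,0.208],10],
])

```text
clock: 7.88
tcp_pos: [0.5612, -0.0787, 0.1953]
orientation: [-0.0, 0.999, -0.034, 0.0]
wrist_force: [0.1, 0.2, -1.5]
finger_gap: 0.0204
grip_force: 58.9
```

```bash
python3 - <<'E'
from h import *
a=snap('wrist','w4.png');t=snap('top','t4.png');s=snap('scene','s4.png');go(.5614,-.083,.195)
z=lambda i,x,y,w,h,k:cv2.resize(i[y:y+h,x:x+w],None,fx=k,fy=k,interpolation=cv2.INTER_CUBIC)
o=np.vstack([np.hstack([z(a,150,80,200,150,2),z(s,220,130,100,75,4)])])
cv2.imwrite('pics/z4.png',o[:,:,::-1])
h=[.5614,-.083,.064];tip=quat()[0]+[0,0,-.072];print('tip',tip)
for f in('w4.png','s4.png'):print(proj(f,[h,tip]))
E
```

```text
pos [ 0.5617 -0.0784  0.1965] shift mm [0.  4.6 1.5] turn [ 0.    -0.003  0.005]
tip [ 0.56170235 -0.07837784  0.12446237]
[[283.34589327 200.46937753]
 [278.3007293  222.76775895]]
[[266.55217536 189.1076728 ]
 [264.64049682 169.28047783]]
```

View pics/z4.png

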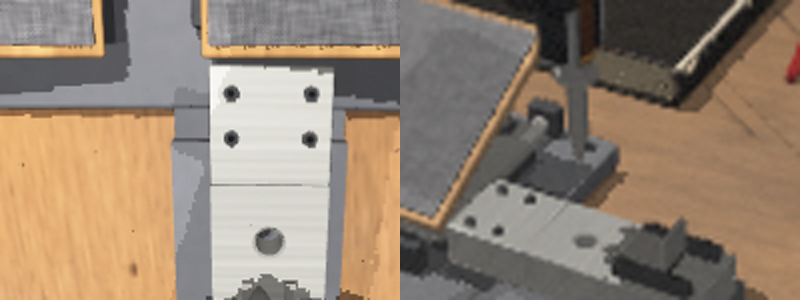

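step_arm([
  [[0,4.8,15],[0,0,0.005],10],
  [[0,4.8,32],[0,0,0.005],10],
  [[0,4.8,50],[0,0,0.005],10],
  [[0,4.8,60],[0,0,0.005],10],
  [[0,4.8,66],[0,0,0.005],10],
  [[0,4.8,68],[0,0,0.005],10],
  [[0,4.8,68],[0,0,0.005],10],
])

```text
clock: 8.62
tcp_pos: [0.5624, -0.084, 0.1288]
orientation: [0.0, 0.999, -0.037, 0.002]
wrist_force: [0.2, -0.6, -1.0]
finger_gap: 0.0203
grip_force: 58.9
```

```bash
python3 - <<'E'
from h import *
go(.5617,-.0833,.117);print(telemetry.get_state()['wrist_force'])
E
```

```text
pos [ 0.5624 -0.084   0.1288] shift mm [-0.8 -0.6 11.8] turn [ 0.001 -0.004 -0.001]
[ 0.17337024 -0.56065162 -1.01728506]
```

Tip about 7 mm into the tongue with no contact. Going down slowly, watching the force.

step_arm([
  [[-0.5,-0.5,3],[0,0,0],10],
  [[-0.5,-0.5,6],[0,0,0],10],
  [[-0.5,-0.5,9],[0,0,0],10],
  [[-0.5,-0.5,11],[0,0,0],10],
  [[-0.5,-0.5,12],[0,0,0],10],
  [[-0.5,-0.5,12],[0,0,0],10],
])

```text
clock: 9.12
tcp_pos: [0.5619, -0.0837, 0.1165]
orientation: [0.0, 0.999, -0.037, 0.002]
wrist_force: [0.8, 1.0, -0.5]
finger_gap: 0.0201
grip_force: 58.9
```

step_arm([
  [[0,-1.5,0],[0,0,0],10],
  [[0,-3,0],[0,0,0],10],
  [[0,-4.6,0],[0,0,0],10],
  [[0,-4.6,0],[0,0,0],10],
  [[0,-4.6,3],[0,0,0],10],
  [[0,-4.6,5],[0,0,0],10],
  [[0,-4.6,7],[0,0,0],10],
  [[0,-4.6,7],[0,0,0],10],
])

```text
clock: 9.78
tcp_pos: [0.5623, -0.0792, 0.1092]
orientation: [0.0, 0.999, -0.037, 0.002]
wrist_force: [0.1, -1.7, -1.7]
finger_gap: 0.02
grip_force: 59.0
```

step_arm([
  [[0,0,2],[0,0,0],10],
  [[0,0,4],[0,0,0],10],
  [[0,0,6],[0,0,0],10],
  [[0,0,8],[0,0,0],10],
  [[0,0,8],[0,0,0],10],
])

```text
clock: 10.2
tcp_pos: [0.5623, -0.0791, 0.1012]
orientation: [0.0, 0.999, -0.037, 0.002]
wrist_force: [0.9, -1.6, -2.1]
finger_gap: 0.0198
grip_force: 58.9
```

step_arm([
  [[0,0,2],[0,0,0],10],
  [[0,0,4],[0,0,0],10],
  [[0,0,6],[0,0,0],10],
  [[0,0,8],[0,0,0],10],
  [[0,0,8],[0,0,0],10],
])

```text
clock: 10.62
tcp_pos: [0.5623, -0.0791, 0.0933]
orientation: [0.0, 0.999, -0.037, 0.002]
wrist_force: [1.3, -2.3, -1.5]
finger_gap: 0.0202
grip_force: 58.9
```

step_arm([
  [[0,0,2],[0,0,0],10],
  [[0,0,4],[0,0,0],10],
  [[0,0,6],[0,0,0],10],
  [[0,0,6],[0,0,0],10],
])

```text
clock: 10.95
tcp_pos: [0.5624, -0.0792, 0.0872]
orientation: [0.0, 0.999, -0.037, 0.002]
wrist_force: [1.3, -2.1, -1.7]
finger_gap: 0.0201
grip_force: 58.9
```

step_arm([
  [[0,0,2],[0,0,0],10],
  [[0,0,4],[0,0,0],10],
  [[0,0,6],[0,0,0],10],
  [[0,0,7],[0,0,0],10],
  [[0,0,7],[0,0,0],10],
])

```text
clock: 11.37
tcp_pos: [0.5624, -0.079, 0.0804]
orientation: [0.0, 0.999, -0.037, 0.002]
wrist_force: [0.6, -0.5, -3.0]
finger_gap: 0.02
grip_force: 58.8
```

step_arm([
  [[0,0,1],[0,0,0],10],
  [[0,0,2],[0,0,0],10],
  [[0,0,3],[0,0,0],10],
  [[0,0,3],[0,0,0],10],
])

```text
clock: 11.7
tcp_pos: [0.5626, -0.079, 0.0784]
orientation: [0.0, 0.999, -0.037, 0.002]
wrist_force: [-1.7, 1.0, 4.2]
finger_gap: 0.0202
grip_force: 59.6
```

step_arm([
  [[0,0,1],[0,0,0],10],
  [[0,0,1.5],[0,0,0],10],
  [[0,0,1.5],[0,0,0],10],
  [[0,0,1.5],[0,0,0],10],
])

```text
clock: 12.03
tcp_pos: [0.5627, -0.0791, 0.0784]
orientation: [0.0, 0.999, -0.037, 0.003]
wrist_force: [-5.3, 0.9, 14.5]
finger_gap: 0.0204
grip_force: 60.6
```

step_arm([
  [[0,0,-1.5],[0,0,0],10],
  [[0,0,-1.5],[0,0,0],30],
  [[0,0,-1.5],[0,0,0],45],
  [[0,0,-1.5],[0,0,0],45],
  [[0,0,-1.5],[0,0,0],45],
  [[0,0,-12],[0,0,0],45],
  [[0,0,-30],[0,0,0],45],
  [[0,0,-55],[0,0,0],45],
], grip_force=20)

```text
clock: 12.7
tcp_pos: [0.5609, -0.0787, 0.1304]
orientation: [-0.0, 0.999, -0.037, -0.0]
wrist_force: [0.6, -0.8, -0.2]
finger_gap: 0.0449
grip_force: 0.0
```

step_arm([
  [[-15,0,-20],[0,0,0],20],
  [[-40,0,-20],[0,0,0],0],
  [[-65,0,-20],[0,0,0],0],
  [[-85,0,-20],[0,0,0],0],
  [[-92,0,-20],[0,0,0],0],
  [[-92,0,-20],[0,0,0],0],
  [[-92,0,-20],[0,0,0],0],
])

```text
clock: 13.28
tcp_pos: [0.4715, -0.0727, 0.1517]
orientation: [0.001, 0.999, -0.037, 0.003]
wrist_force: [0.2, -0.1, 0.8]
finger_gap: -0.0002
grip_force: 0.0
```

```bash
python3 - <<'E'
from h import *
a=snap('wrist','w5.png');s=snap('scene','s5.png');t=snap('top','t5.png');go(.4748,-.0725,.082,yaw=-.075)
z=lambda i,x,y,w,h,k:cv2.resize(i[y:y+h,x:x+w],None,fx=k,fy=k,interpolation=cv2.INTER_CUBIC)
o=np.hstack([z(a,150,0,250,300,1.6)[:480],z(s,220,150,80,96,5)[:480]])
cv2.imwrite('pics/z5.png',o[:,:,::-1]);print(o.shape)
c=np.array([.5626,-.0791,0])
print(proj('w5.png',[c+[0,0,.110],c-[.062*.9972,-.062*.075,-.0925]]),proj('s5.png',[c+[0,0,.110],c+[0,0,.064]]))
E
```

```text
pos [ 0.4719 -0.0727  0.1511] shift mm [ 2.6 -0.5 69.1] turn [ 0.001 -0.005  0.001]
(480, 800, 3)
[[277.80581544  94.86488791]
 [278.01950733 190.51415337]] [[264.6578671  174.149942  ]
 [265.37239914 189.91784897]]
```

View pics/z5.png

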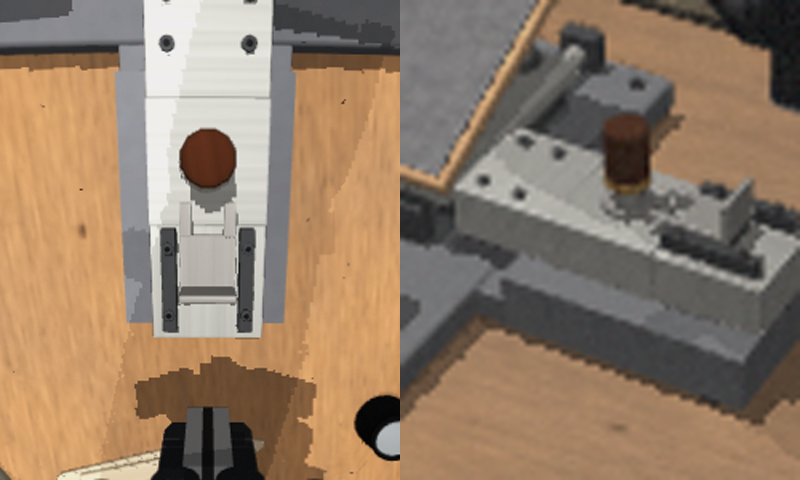

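Pin is home (collar on the tongue, tongue centred on the block), and the keeper tab is at about (280,186) in the wrist image, in front of the shut fingers. Lowering, then pushing.

step_arm([
  [[0,0,20],[0,0,0],0],
  [[0,0,40],[0,-0.003,0],0],
  [[0,0,58],[0,-0.005,0],0],
  [[0,0,68],[0,-0.005,0],0],
  [[0,0,69],[0,-0.005,0],0],
  [[4,0,69],[0,-0.005,0],0],
  [[8,0,69],[0,-0.005,0],0],
  [[12,0,69],[0,-0.005,0],0],
])

```text
clock: 14.1
tcp_pos: [0.4844, -0.0737, 0.0831]
orientation: [0.001, 0.999, -0.037, 0.0]
wrist_force: [0.3, -0.1, -0.2]
finger_gap: -0.0005
grip_force: 0.0
```

step_arm([
  [[3,0,0],[0,0,0],0],
  [[6,0,0],[0,0,0],0],
  [[9,0,0],[0,0,0],0],
  [[12,0,0],[0,0,0],0],
  [[15,0,0],[0,0,0],0],
  [[18,0,0],[0,0,0],0],
  [[18,0,0],[0,0,0],0],
])

```text
clock: 14.68
tcp_pos: [0.5013, -0.0747, 0.0819]
orientation: [0.0, 0.999, -0.037, -0.0]
wrist_force: [-0.5, 0.7, -0.5]
finger_gap: -0.0001
grip_force: 0.0
```

step_arm([
  [[2,0,0],[0,0,0],0],
  [[4,0,0],[0,0,0],0],
  [[6,0,0],[0,0,0],0],
  [[8,0,0],[0,0,0],0],
  [[10,0,0],[0,0,0],0],
  [[12,0,0],[0,0,0],0],
  [[12,0,0],[0,0,0],0],
])

```text
clock: 15.27
tcp_pos: [0.5132, -0.0756, 0.0818]
orientation: [0.0, 0.999, -0.037, -0.0]
wrist_force: [0.4, -0.6, -0.5]
finger_gap: -0.0001
grip_force: 0.0
```

step_arm([
  [[1,0,0],[0,0,0],0],
  [[2,0,0],[0,0,0],0],
  [[3,0,0],[0,0,0],0],
  [[4,0,0],[0,0,0],0],
  [[4,0,0],[0,0,0],0],
])

```text
clock: 15.68
tcp_pos: [0.5142, -0.0756, 0.0818]
orientation: [0.0, 0.999, -0.037, -0.003]
wrist_force: [-8.4, 0.2, 6.8]
finger_gap: 0.0001
grip_force: 4.1
```

```bash
python3 - <<'E'
from h import *
a=snap('wrist','w6.png');s=snap('scene','s6.png')
z=lambda i,x,y,w,h,k:cv2.resize(i[y:y+h,x:x+w],None,fx=k,fy=k,interpolation=cv2.INTER_CUBIC)
o=np.hstack([z(a,150,50,250,300,1.6)[:480],z(s,220,150,80,96,5)[:480]])
cv2.imwrite('pics/z6.png',o[:,:,::-1])
E
```

```text
(no output)
```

View pics/z6.png

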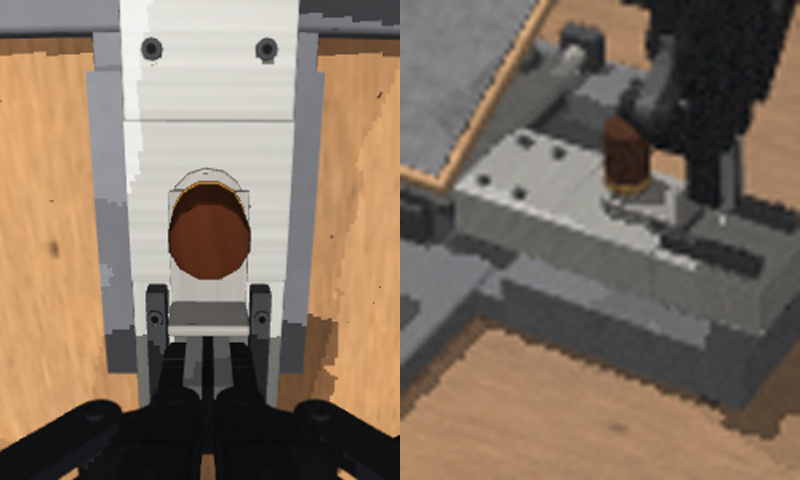

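step_arm([
  [[1,0,0],[0,0,0],0],
  [[2,0,0],[0,0,0],0],
  [[2,0,0],[0,0,0],0],
])

```text
clock: 16.03
tcp_pos: [0.5143, -0.0756, 0.0817]
orientation: [0.0, 0.999, -0.037, -0.005]
wrist_force: [-13.2, 0.1, 9.9]
finger_gap: 0.0
grip_force: 6.6
```

```bash
python3 - <<'E'
from h import *
# tab back-top edge row in w6 & w5: compare travel, z=.0925
A=at('w5.png',150+208/1.6,287/1.6,.0925);B=at('w6.png',150+209/1.6,50+302/1.6,.0925)
A2=at('w5.png',150+208/1.6,302/1.6,.073);print(A,B,np.linalg.norm(A-B))
h=np.array([.5626,-.0791,0]);d=np.array([np.cos(.075),-np.sin(.075),0])
for k in(0,.022,.024,.026):print(k,proj('w6.png',[h+d*(-.058+k)+[0,0,.0925],h+d*(-.062+k)+[0,0,.0925]])[:,1])
E
```

```text
[ 0.50859071 -0.07642223  0.0925    ] [ 0.53739205 -0.07839382  0.0925    ] 0.02886874160593877
0 [296.53520796 302.98050328]
0.022 [258.79651376 265.95632204]
0.024 [255.16507489 262.39349454]
0.026 [251.49887376 258.79651376]
```

step_arm([
  [[-4,0,0],[0,0,0],0],
  [[-12,0,0],[0,0,0],0],
  [[-25,0,-5],[0,0,0],0],
  [[-38,0,-25],[0,0,0],0],
  [[-38,0,-55],[0,0,0],0],
  [[-38,0,-70],[0,0,0],0],
  [[-38,0,-70],[0,0,0],0],
  [[-38,0,-70],[0,0,0],0],
])

```text
clock: 16.7
tcp_pos: [0.4819, -0.0735, 0.1529]
orientation: [0.001, 0.999, -0.037, 0.001]
wrist_force: [-1.0, -0.2, 0.1]
finger_gap: 0.0001
grip_force: 0.0
```

```bash
python3 - <<'E'
from h import *
a=snap('wrist','w7.png')
cv2.imwrite('pics/z7.png',cv2.resize(a[40:240,180:380],None,fx=3,fy=3,interpolation=cv2.INTER_CUBIC)[:,:,::-1])
h=np.array([.5626,-.0791,0]);d=np.array([np.cos(.075),-np.sin(.075),0])
for k in(.022,.026):print(k,((proj('w7.png',[h+d*(-.058+k)+[0,0,.0925],h+d*(-.062+k)+[0,0,.0925],h+[0,0,.11]])-[180,40])*3).round())
print(telemetry.get_state()['wrist_force'])
E
```

```text
0.022 [[294. 383.]
 [294. 401.]
 [294. 219.]]
0.026 [[294. 366.]
 [294. 383.]
 [294. 219.]]
[-0.08301218  1.10200342 -0.1171236 ]
```

View pics/z7.png

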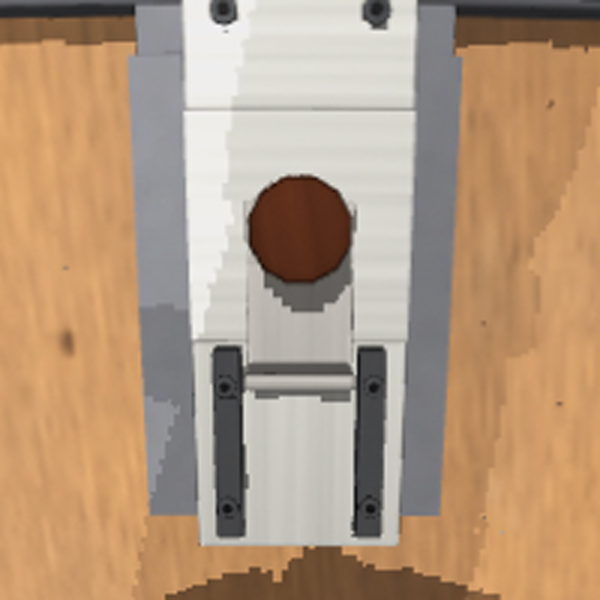

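The tab strip is at rows 373–392, against a predicted 376–393 for fully in. The pin is upright with the fork around it, and the arm is clear.

```bash
python3 -c "
from workcell import env
print(env.hand_in())"
```

```text
the job is handed in; nothing more can be done
None
```

I handed the job in at about 17 s: the lock pin is pressed home, the platform is drawn into line, the keeper is fully in, and the loupe, eraser and bone folder were not touched; `hand_in` returned no verdict.

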